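# Set the sample selector to the yellow port and start the pump

### The job

With a fingertip, push the white pointer arm of the selector valve round until it points straight at the middle of the yellow port; then, with the arm so set and not before, press the green start button all the way down and let it come back up. The arm merely sits on its spindle: only push it sideways, gently, and never lift it. Leave the red stop button and all the loose things on the bench alone.

Things in the scene. Friction and masses are not known exactly. Their poses are not given: they have to be found in the camera images.
- valve: Selector valve, fixed near mid-bench, turned up to 0.5 rad: a black round block 210 mm in diameter, 35 mm high. Origin at the centre of its underside, on the vertical axis the arm turns about. Its -x (roughly towards the robot) is the middle of the arm's swing. Four port discs sit on its top, 85 mm from the axis, 0.6 and 1.15 rad to either side of that middle; which colour is where changes.
- selector: The valve's turning spindle with the white arm on it. Origin on the turning axis at bench height; x along the arm, z up. Swings 1.45 rad either way from the valve's -x, to hard stops; starts within 0.28 rad of it. Dry friction of about 0.1 N m (2 N at 55 mm from the axis) keeps it where it is left; no spring, no detents.
- aim (a point): The point the arm points at: on the arm's centre line 85 mm from the turning axis (15 mm beyond the nose), 64 mm above the bench. It lies straight above the middle of a port disc when the arm points at that port.
- pointer (a joint): Lift of the white arm off its seat, m: 0 seated; free to rise 0.04, held down by its weight (1 to 1.5 N) only. Hub 38 mm in diameter, its spindle end 90 mm above the bench; straight bar 16 mm wide, nose 70 mm from the axis. The bar's underside is 50 mm, its top 78 mm above the bench: a fingertip at 58 mm pushes its side and clears the ports.
- port_yellow: Yellow port, the one wanted: flat disc 28 mm in diameter, 6 mm high, fixed on the valve's top; origin at the centre of its underside, 35 mm above the bench (its top at 41 mm). The other ports are the same size.
- port_blue: Blue port disc, not wanted.
- port_red: Red port disc, not wanted.
- port_green: Green port disc, not wanted.
- start (a joint): Travel of the green start button, m: 0 up, 0.006 fully down (takes about 5 N, straight down); springs back.
- start_top (a point): Centre of the top of the green start button, 44 mm in diameter, 22 mm above the bench (16 mm when down), on a round grey housing 60 mm in diameter and 12 mm high, fixed to the bench to the left or the right of the valve (start and stop change places).
- stop (a joint): Travel of the red stop button, m: 0 up, 0.006 fully down.
- stop_top (a point): Centre of the top of the red stop button, same make, on the other side of the valve.
- vial_1: Loose amber vial, 26 mm in diameter, 62 mm high, standing in front of the valve; origin under its centre.
- vial_2: Loose green glass vial, 26 mm in diameter, 62 mm high, standing in front of the valve; origin under its centre.
- jar: Loose white jar with blue cap, 52 mm in diameter, 65 mm high, beyond a button on the left; origin under its centre.
- cassette: Loose black pump cassette, 50 x 44 x 48 mm, beyond a button on the right; origin under its centre.
- collar: Loose aluminium collar, 32 mm in diameter, 12 mm high, lying between robot and valve; origin under its centre.
- meter: Loose orange multimeter, 160 x 80 x 42 mm, lying far right; origin under its centre.
- screwdriver: Loose screwdriver, 190 mm long, lying far left along its x axis.

How it is judged:
On the way, in this order (a step that is already met when the one before it is completed fails the run):
1. the pointer arm points at the yellow port (horizontal distance between aim and port_yellow below 0.009 m), for 0.3 s.
2. the start button is pressed fully down while the arm points at the yellow port (value of joint start above 0.0045 m and horizontal distance between aim and port_yellow below 0.009 m).
At the end, for the whole second after the job is handed in: The point 85 mm out along the pointer arm is within 9 mm (about 6 degrees) of the middle of the yellow port, the arm at rest and seated on its spindle; the start button has been pressed (4.5 of its 6 mm) and is back up (horizontal distance between aim and port_yellow below 0.009 m and angular speed of selector below 0.05 rad/s and value of joint pointer below 0.003 m and value of joint each of start, stop below 0.002 m); the robot touches nothing.
It fails at once if the pointer arm was lifted more than 6 mm off its seat (value of joint pointer above 0.006 m).
It fails at once if the pointer arm was squeezed or forced (more than 20 N) (contact force between the fingers and selector above 20 N).
It fails at once if start was pressed while the arm was not pointing at the yellow port (value of joint start above 0.003 m and horizontal distance between aim and port_yellow above 0.009 m).
It fails at once if the stop button was pressed (value of joint stop above 0.003 m).
It fails at once if a loose thing on the bench was moved more than 20 mm (distance of any of vial_1, vial_2, jar, cassette, collar, meter, screwdriver from where it was at the start of the episode above 0.02 m).
It also fails if it takes over 45 s, if anything falls off the work surface, if the arm or the gripper's body presses on something with over 40 N, if the wrist force passes 120 N, or if a joint passes its speed limit or range.

### The arm

A 6-joint arm with a two-finger parallel gripper is mounted at the origin on the work surface. World frame = base frame: x ahead of the robot, y to its left, z up, the work surface at z = 0. Lengths are in m, angles in rad, forces in N, time in s.
With the tool pointing down it reaches from about 0.3 to 0.775 m from the base axis. Payload 14.6 kg.
Tool frame: the origin (TCP) lies between the finger pads; the fingertips stand 22 mm ahead of it and the grasp point (between the pads) lies 3 mm ahead of it; z points along the fingers, y is the direction in which the jaws open and shut (so a half turn about z gives the same grasp; the last joint's range is limited). The gripper opens to 94 mm and grips with 3 to 60 N. Pads are 16 mm wide; open, the fingers measure 119 mm over their backs; the gripper's body (75 mm by 177 mm) begins 78 mm behind the grasp point.
Start: joints at [1.037, 0.3, 1.521, -0, 1.321, -0.067], TCP at [0.248, 0.491, 0.227] pointing down, gripper open.
Joint ranges: [-3.03, 3.03], [-0.79, 2.21], [0.23, 2.52], [-1.04, 4.18], [0, 3.07], [-2.55, 2.55]. Speed limits (rad/s): [2.22, 2.22, 2.57, 3.14, 3.14, 3.14].

### API

Orientations are given as a unit quaternion [x, y, z, w].
In Python, from workcell import r gives the robot as it stands. Calls block until the motion is done:
- r.goto(position, orientation): joint-space move of the TCP to a pose.
- r.movel(position, attitude=None, max_speed=0.15): straight line of the TCP; attitude=None keeps the orientation; max_speed is the mean speed in m/s.
- r.move_j(angles): joint-space move.
- r.move_gripper(opening, grip_force=None): finger opening in m; grip_force is the grip in N (None keeps the last); returns when the fingers have stopped.
- r.dwell(seconds).
- r.solve_ik(position, orientation): joint angles nearest the present ones, or None.
- r.get_obs(): the state.
- r.capture(name): name is "scene" or "top" or "wrist"; returns a dict with "color" (400x640x3 uint8, red, green, blue), "depth" (400x640 float32, m along the optical axis (not along the pixel's ray), 0 where there is no reading), "mtx" (3x3 intrinsics, pixels), "k1" (the pictures are not rectified: a ray, as slopes to the right and down, at radius r is drawn at 1 + k1 r^2 times it, then the intrinsics apply), "position" and "attitude" of the camera in the world. Camera axes: x right, y up, looking along -z (the intrinsics and any distortion apply to the point x, -y, -z); pixel columns grow to the right and rows downward; lengths in m; the calibration is good to about 2 mm. A picture is of the moment at which its call begins.
A pose or a line that the arm cannot do raises r.PlanningError and nothing moves.
- r.close_job(): hands the job in, once; it reports no verdict.
The state is a dict: "t": time; "joint_positions": joint angles; "joint_velocities": joint speeds; "joint_efforts": joint torques, N m; "eef_pos": TCP position; "orientation": TCP orientation; "contact_force": force on the tool from outside, world axes, zero at the start; "ft_torque": the same for the moment, N m; "opening": finger opening in m.
Only numpy, scipy, OpenCV 4.12 (cv2) and the standard library are available. Lean on these libraries where they do the work, as an engineer would, in place of code of your own. Each camera call takes 0.05 s, during which the arm holds its last target. There are 200 camera calls.

## Working session

There is one attempt and no reset: what is moved stays moved. The work goes in short steps, each a Python script; the robot and the scene stay as the last script left them, time stands still between calls to the robot, and variables do not carry over. Pictures are saved under pics/ and viewed, about 8 in all and at most 12, crops included, and the job is handed in when it is done.

```bash
mkdir -p pics; cat > h.py <<'E'
import numpy as np, cv2
from scipy.spatial.transform import Rotation as R
from workcell import r
def ray(c,u,v):
    K=np.array(c["mtx"]);d=np.array([c["k1"],0,0,0,0],float)
    p=cv2.undistortPoints(np.array([[[u,v]]],float),K,d)[0,0]
    return R.from_quat(c["attitude"]).apply([p[0],-p[1],-1.0])
def at_z(c,u,v,z):
    d=ray(c,u,v);o=np.array(c["position"]);return o+d*(z-o[2])/d[2]
def at_d(c,u,v):
    return np.array(c["position"])+ray(c,u,v)*c["depth"][int(round(v)),int(round(u))]
E
python3 - <<'E'
from h import *
import pickle
c=r.capture("top");s=r.capture("scene")
pickle.dump({"top":c,"scene":s},open("cap.pkl","wb"))
for n,x in (("top",c),("scene",s)):
    cv2.imwrite(f"pics/{n}.png",x["color"][:,:,::-1]); print(n,x["position"],x["attitude"],x["mtx"],x["k1"])
print(r.get_obs())
E
```

```text
top [ 0.26476786 -0.01808026  1.68084674] [ 0.05932388 -0.0553249  -0.70138634  0.70815044] [[467.6497332    0.         317.71063309]
 [  0.         467.6497332  203.39949062]
 [  0.           0.           1.        ]] -0.04847149330042996
scene [ 1.03131904 -0.45237585  1.17599998] [0.24353113 0.11319825 0.38248249 0.88407347] [[459.5548784    0.         319.12423031]
 [  0.         459.5548784  204.54655007]
 [  0.           0.           1.        ]] 0.020269464920763248
{'t': 0.1, 'joint_positions': array([ 1.03737254e+00,  3.00380786e-01,  1.52150077e+00,  7.87897708e-06,
        1.32072040e+00, -6.66026563e-02]), 'joint_velocities': array([ 4.32777591e-04, -2.39909369e-03, -3.20595585e-03,  7.93316827e-05,
       -8.06327427e-04, -6.19411504e-04]), 'joint_efforts': array([ 1.22379137e-03, -5.32646227e+01, -3.53283191e+01,  7.08780019e-02,
        2.35329353e-02, -5.05872106e-05]), 'eef_pos': array([0.24742202, 0.49096855, 0.22696984]), 'orientation': array([ 2.31297863e-01,  9.72882852e-01, -4.80982048e-04, -1.52787044e-04]), 'contact_force': array([ 0.20113308, -0.2054878 , -0.43763955]), 'ft_torque': array([ 0.00543104, -0.01129365,  0.03346157]), 'opening': 0.09386622820766156}
```

View pics/top.png

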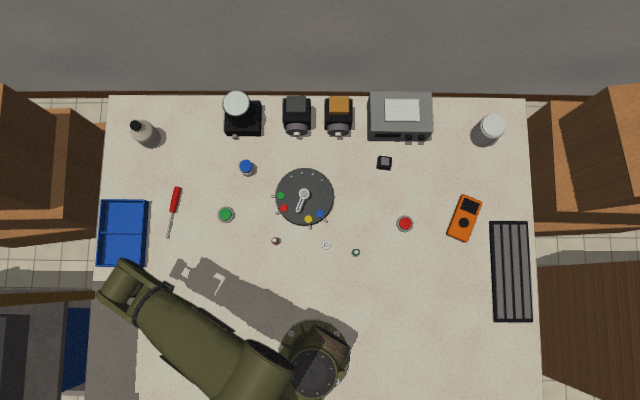

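The top view shows the valve at about (305,197), with the yellow port near (308,219), the green start button at (226,214) and the red stop button at (405,223). The arm points down-left. Next I'll view an enlarged crop of this area.

```bash
python3 - <<'E'
from h import *
import pickle
c=pickle.load(open("cap.pkl","rb"))["top"]
im=c["color"][155:265,210:365,::-1]
cv2.imwrite("pics/crop.png",cv2.resize(im,None,fx=5,fy=5,interpolation=cv2.INTER_CUBIC))
hsv=cv2.cvtColor(c["color"],cv2.COLOR_RGB2HSV)
sub=np.zeros(hsv.shape[:2],bool);sub[165:230,272:338]=1
sb=np.zeros_like(sub);sb[195:235,210:245]=1
sr=np.zeros_like(sub);sr[205:240,390:420]=1
H,S,V=[hsv[...,i].astype(int) for i in range(3)]
def cen(m,z,n):
    k,l,st,ce=cv2.connectedComponentsWithStats(m.astype(np.uint8))
    i=1+np.argmax(st[1:,4]);p=at_z(c,*ce[i],z);print(n,ce[i].round(1),st[i,4],p.round(4));return p
col=(S>120)&(V>70)
P={}
P["y"]=cen(sub&col&(H>20)&(H<35),.041,"yellow")
P["b"]=cen(sub&col&(H>100)&(H<130),.041,"blue")
P["r"]=cen(sub&col&((H<8)|(H>172)),.041,"red")
P["g"]=cen(sub&col&(H>50)&(H<85),.041,"green")
cen(sb&col&(H>50)&(H<85),.022,"start");cen(sr&col&((H<8)|(H>172)),.022,"stop")
# circle fit with r=85
from scipy.optimize import least_squares
A=np.array([P[k][:2] for k in "ybrg"])
f=least_squares(lambda q:np.hypot(*(A-q).T)-.085,A.mean(0)+[.05,0]);print("axis",f.x,f.fun)
print("port angles",np.arctan2(*(A-f.x).T[::-1]))
cen(sub&(S<40)&(V>170),.078,"arm")
m=sub&(V<75);print("valve top");
E
```

```text
yellow [307.9 218.7] 54 [0.4781 0.0268 0.041 ]
blue [319.8 213. ] 48 [ 0.4989 -0.015   0.041 ]
red [283.5 207.5] 52 [0.5174 0.1139 0.041 ]
green [280.  195.1] 44 [0.5621 0.1272 0.041 ]
start [225.  213.8] 102 [0.4955 0.3251 0.022 ]
stop [405.  222.9] 115 [ 0.4687 -0.3199  0.022 ]
axis [0.56197566 0.04190604] [ 2.03044266e-04 -3.49516123e-05 -3.29192789e-04  2.92421869e-04]
port angles [-2.96349378 -2.40784686  2.1253655   1.56898529]
arm [313.1 188.7] 1066 [0.579  0.0091 0.078 ]
valve top
```

View pics/crop.png

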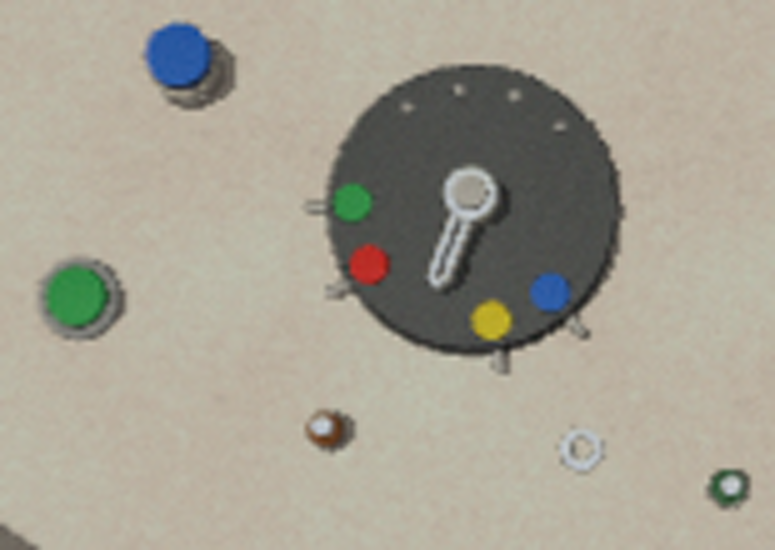

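The four ports fit an 85 mm circle to within 0.4 mm, and the 0.6 and 1.15 rad spacings agree too. That puts the axis at (0.562, 0.042) and the yellow port at 3.321 rad. From the enlarged crop, the nose is near pixel (297.6,211.6) and the hub near (304,193). I'll push from the +y side with closed fingers.

```bash
cat >> h.py <<'E'
AX=np.array([.562,.042]);TH=3.321
def down(a): return (R.from_euler("z",a)*R.from_euler("x",np.pi)).as_quat()
def pose(th,off,z,rad=.055):
    "finger beside an arm at angle th, centre `off` from its centre line on the clockwise side; jaw axis radial"
    c,s=np.cos(th),np.sin(th)
    p=[AX[0]+rad*c+off*s, AX[1]+rad*s-off*c, z]
    return p,down(th+np.pi/2)   # tool y = (sin a,-cos a) = (cos th, sin th)
E
python3 - <<'E'
from h import *
import pickle
c=pickle.load(open("cap.pkl","rb"))["top"]
n=at_z(c,297.3,211.3,.078);h=at_z(c,303.8,192.9,.09)
d=n[:2]-AX;th0=np.arctan2(d[1],d[0])%(2*np.pi);print("nose",n,"hub",h,"r",np.hypot(*d),"th0",th0)
p,q=pose(th0,.032,.20)
for k in (0,np.pi): print(k,r.solve_ik(p,down(th0+np.pi/2+k)))
r.move_gripper(0.0,20)
print(r.get_obs()["opening"])
p0,q=pose(th0,.032,.20); 
try:
    r.goto(p0,q)
except r.PlanningError as e: print(e)
o=r.get_obs();print(o["t"],o["eef_pos"],o["joint_positions"],o["contact_force"])
w=r.capture("wrist");cv2.imwrite("pics/w1.png",w["color"][:,:,::-1])
pickle.dump(w,open("w1.pkl","wb"))
E
```

```text
nose [0.49881446 0.06277169 0.078     ] hub [0.56161051 0.04076253 0.09      ] r 0.06651222010180757 th0 2.8239806555385263
0 None
3.141592653589793 [ 1.01217519e-01  2.74059070e-01  1.61999681e+00 -4.44089210e-16
  1.24753677e+00  4.18829517e-01]
0.0002244360649446863
the arm cannot take that pose within its joint ranges
1.5167 [0.24749869 0.49115001 0.22743403] [ 1.03740682e+00  2.99915928e-01  1.52100664e+00  3.87645699e-05
  1.32071233e+00 -6.65851721e-02] [0.73435906 0.01371839 1.04602981]
```

View pics/w1.png

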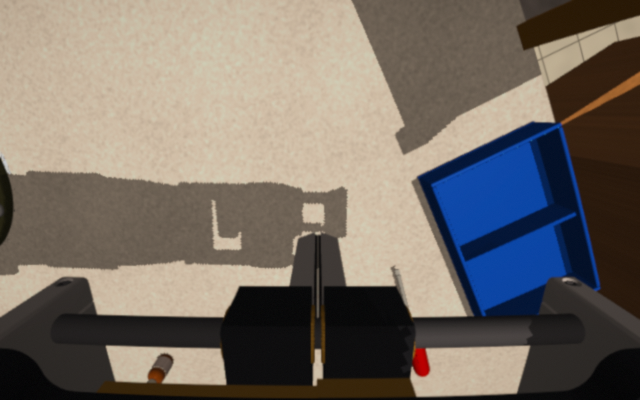

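That picture is still from the start pose: closed fingers at about (318,240), blue tray on the right. The first yaw was out of joint range, so I'll use the half-turn equivalent and continue.

```bash
sed -i 's/down(th+np.pi\/2) .*/down(th-np.pi\/2)/' h.py
python3 - <<'E'
from h import *
th0=2.824
r.goto(*pose(th0,.032,.20))
o=r.get_obs();print(o["t"],o["eef_pos"],o["contact_force"])
w=r.capture("wrist");cv2.imwrite("pics/w2.png",w["color"][:,:,::-1])
import pickle;pickle.dump(w,open("w2.pkl","wb"))
E
```

```text
3.3333 [0.51962913 0.09033605 0.20004284] [0.20951195 0.31481964 0.76057687]
```

View pics/w2.png

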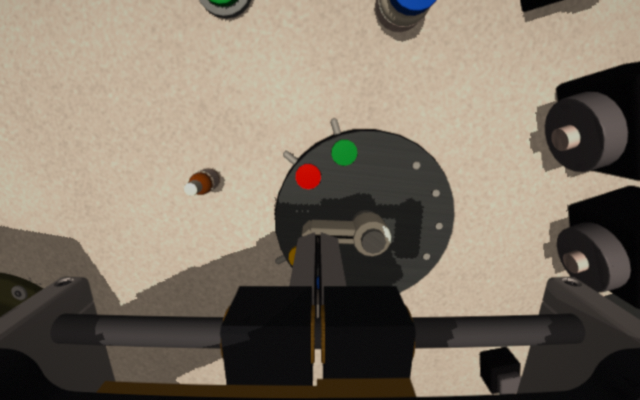

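The wrist view shows the valve with the hub at (373,238), red port (308,177) and green port (344,152). I'll cross-check those against the top camera, then descend beside the arm.

```bash
python3 - <<'E'
from h import *
import pickle
w=pickle.load(open("w2.pkl","rb"))
print("hub",at_z(w,373,238,.09),"red",at_z(w,308,177,.041),"green",at_z(w,344,152,.041))
p,q=pose(2.824,.032,.080)
r.movel(p,q,max_speed=.1)
o=r.get_obs();f0=o["contact_force"];print(o["t"],o["eef_pos"],f0)
for th in np.linspace(2.824,TH-.12,7):
    p,q=pose(th,.016,.080); r.movel(p,q,max_speed=.04)
    o=r.get_obs();print(round(th,3),round(o["t"],2),(o["contact_force"]-f0).round(2))
w=r.capture("wrist");cv2.imwrite("pics/w3.png",w["color"][:,:,::-1]);pickle.dump(w,open("w3.pkl","wb"))
E
```

```text
hub [0.55960397 0.04432965 0.09      ] red [0.51457333 0.11157122 0.041     ] green [0.55897171 0.12517026 0.041     ]
4.7333 [0.52005792 0.08961935 0.08058005] [ 0.34527694 -1.23017873 -0.28804329]
2.824 5.28 [0.92 1.83 0.19]
2.887 5.53 [-0.05  0.98  0.78]
2.95 5.78 [-0.2   1.84  0.48]
3.012 6.03 [-0.1   0.61  0.2 ]
3.075 6.28 [-0.41  0.81  0.4 ]
3.138 6.53 [-0.63  0.94 -0.35]
3.201 6.78 [-0.51  0.66 -0.17]
```

View pics/w3.png

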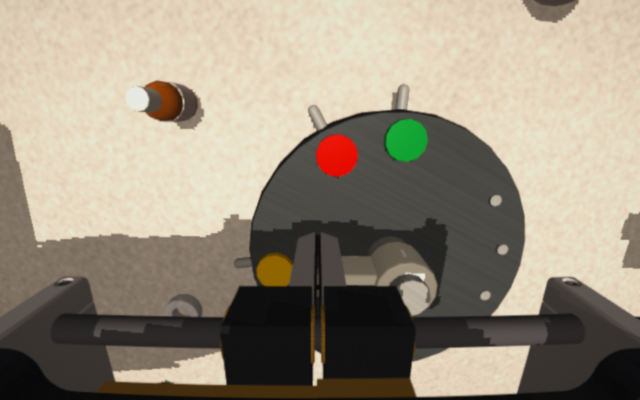

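The arm is following the finger, and the yellow port shows at (275,270). I'll finish the push, back off, rise clear and check with the top camera.

```bash
cat > look.py <<'E'
from h import *
import pickle,sys
c=r.capture("top");pickle.dump(c,open("cap2.pkl","wb"))
im=c["color"][180:230,270:340,::-1]
cv2.imwrite(f"pics/{sys.argv[1]}.png",cv2.resize(im,None,fx=10,fy=10,interpolation=cv2.INTER_CUBIC))
E
python3 - <<'E'
from h import *
for th in (TH-.06,TH):
    p,q=pose(th,.016,.080); r.movel(p,q,max_speed=.03)
    o=r.get_obs();print(round(th,3),round(o["t"],2),o["contact_force"].round(2),o["eef_pos"],p)
p,q=pose(TH,.034,.080); r.movel(p,q,max_speed=.05)
p[2]=.14; r.movel(p,q,max_speed=.15)
r.goto([.4955,.3251,.14],down(np.pi/2+.5-np.pi+1.2))
print(r.get_obs()["t"],r.get_obs()["joint_positions"])
E
python3 look.py top2
```

```text
3.261 7.1 [-0.27 -0.16 -0.17] [0.50559821 0.05133022 0.08003116] [np.float64(0.5054856517698784), np.float64(0.05133426184143898), 0.08]
3.321 7.37 [ 0.3   0.35 -1.09] [0.50514297 0.0479621  0.08003145] [np.float64(0.5050276273450656), np.float64(0.04792863846656835), 0.08]
10.2333 [ 5.18316847e-01  4.75475030e-01  1.49039969e+00 -2.00230671e-05
  1.17615095e+00  1.95961765e+00]
```

View pics/top2.png

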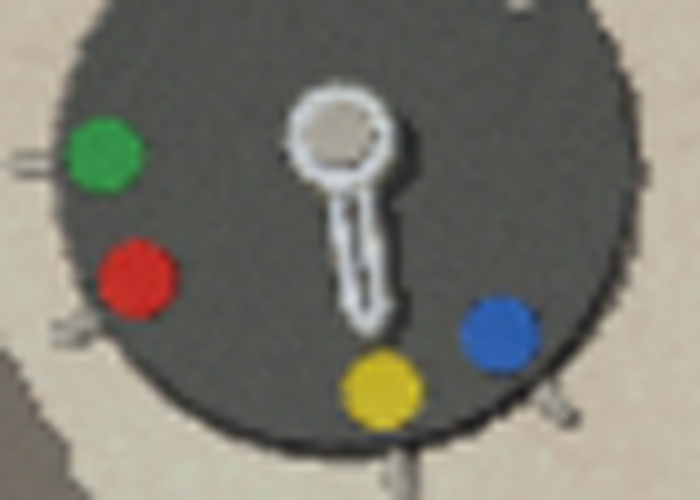

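The arm now points almost at yellow: bar midpoints at crop (353,200) and (366,310), nose tip (368,332), yellow centre (383,390). I'll check this against the calibration.

```bash
python3 - <<'E'
from h import *
import pickle
c=pickle.load(open("cap2.pkl","rb"))
f=lambda u,v,z:at_z(c,270+(u+.5)/10-.5,180+(v+.5)/10-.5,z)[:2]
a,b,n,h=f(353,200,.078),f(366,310,.078),f(368,332,.078),f(341,137,.09)
y=f(383,390,.041)
ang=lambda d:np.arctan2(d[1],d[0])%(2*np.pi)
print("yellow",y,ang(y-AX),"hub",h,"nose r",np.hypot(*(n-AX)))
print("arm: bar",ang(b-a),"from axis",ang(b-AX),ang(n-AX),"nose-hub",ang(n-h))
hsv=cv2.cvtColor(c["color"],cv2.COLOR_RGB2HSV)
s=c["color"][195:230,278:336].astype(int)
for th in (ang(b-AX),ang(n-AX),ang(n-h)): print("miss mm",1000*np.hypot(*(AX+.085*np.array([np.cos(th),np.sin(th)])-y)))
E
```

```text
yellow [0.47866735 0.02689089] 3.3209549768766147 hub [0.56037415 0.04126336] nose r 0.06879656318196278
arm: bar 3.271921646257081 from axis 3.3037351498371033 3.2971598270114955 nose-hub 3.290065957166909
miss mm 1.493264402515575
miss mm 2.0423293085069005
miss mm 2.638809474700623
```

The arm misses by about 1.5–2.6 mm on direct measures, and by about 4 mm on the bar-edge direction alone. All are inside the 9 mm limit. The finger is above the start button, so I'll press in small steps, watching the force.

```bash
python3 - <<'E'
from h import *
x,y=.4955,.3251
r.movel([x,y,.052],max_speed=.1); r.dwell(.2)
f0=r.get_obs()["contact_force"][2]
for z in (.044,.041,.0395,.0385,.038,.0375,.037,.0365,.036):
    r.movel([x,y,z],max_speed=.03); r.dwell(.1)
    o=r.get_obs();f=o["contact_force"][2]-f0;print(z,o["eef_pos"].round(4),round(f,2))
    if f>11: break
r.dwell(.2)
r.movel([x,y,.06],max_speed=.05);r.movel([x,y,.16],max_speed=.15);r.dwell(.2)
o=r.get_obs();print(o["t"],o["contact_force"])
E
python3 look.py top3
python3 - <<'E'
from h import *
w=r.capture("wrist");cv2.imwrite("pics/w4.png",w["color"][:,:,::-1])
E
```

```text
0.044 [0.4954 0.3251 0.044 ] 0.69
0.041 [0.4957 0.3252 0.0412] 3.36
0.0395 [0.4956 0.3252 0.0396] 3.77
0.0385 [0.4956 0.3252 0.0386] 4.46
0.038 [0.4956 0.3252 0.0383] 6.21
0.0375 [0.4957 0.3252 0.0382] 11.55
15.6 [ 0.32216491 -0.73793571  0.14293268]
```

View pics/top3.png

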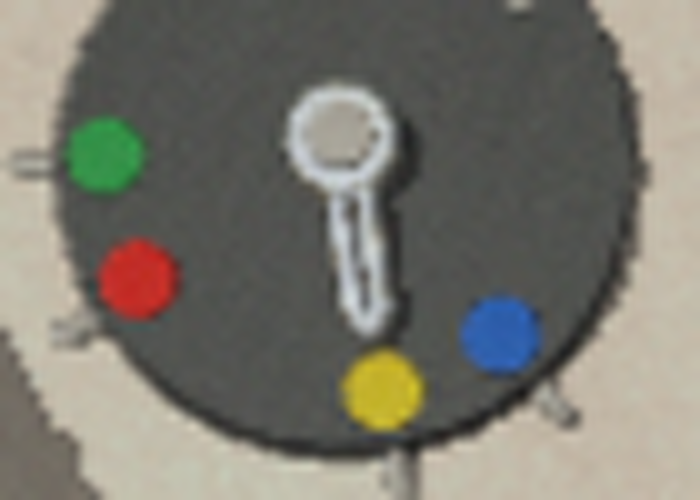

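View pics/w4.png

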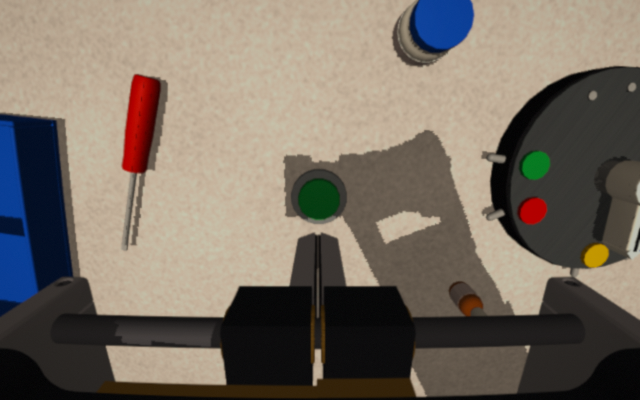

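The press reached its hard stop: the tip stopped at about 16 mm while the force rose to 11.5 N. The arm is unmoved, with nose (368,332) and yellow (383,390). The green button at (319,198) is clear of the fingers, and the vial, jar and screwdriver still stand. I'm handing in.

```bash
python3 -c "
from workcell import r
print(r.close_job())"
```

```text
the job is handed in; nothing more can be done
None
```

I set the pointer arm on the yellow port, then pressed and released the green start button, and handed the job in at about 16 s of the 45 s allowed. `close_job` gives no verdict, so whether it passed rests on my own checks.

- **Pointer arm:** I pushed it round with closed fingers on its side. The contact forces I sampled stayed around 2 N. The top camera then put its aim point 1.5–2.6 mm from the middle of the yellow port. Judging by the bar's edges alone, which is a rougher measure, it came to about 4 mm; the limit is 9 mm. The picture was the same after the button press.
- **Start button:** it hit its hard stop with the fingertip at about 16 mm, where the force rose to 11.5 N. After I raised the finger to 0.16 m, the force reading was back near zero. I saw nothing to suggest the button had stayed down, but I did not measure its height.
- **Everything else:** I never went near the stop button. The amber vial, jar and screwdriver stood undisturbed in the last pictures. The green vial, collar, cassette and multimeter were not in those final views, but nothing was done near them.
- **Disagreement:** the wrist and top cameras differed by about 3–4 mm on where the valve was. I aimed by the top camera and checked the arm against the yellow port in the same top-camera picture.

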